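# Set a proud rivet with the bench locking clamp and release it

### The arm

A 6-joint arm with a two-finger parallel gripper is mounted at the origin on a cart in front of the work surface, level with it; the furniture and walls round the work are solid. World frame = base frame: x ahead of the robot, y to its left, z up, the work surface at z = 0. Lengths are in mm, angles in rad, forces in N, time in s.
With the tool pointing down it reaches from about 350 to 950 mm from the base axis. Payload 17.4 kg.
Tool frame: the origin (TCP) lies on the mounting face of the last link; the fingertips stand 186 mm ahead of it and the grasp point (between the pads) lies 167 mm ahead of it; z points along the fingers, y is the direction in which the jaws open and shut (so a half turn about z gives the same grasp; the last joint's range is limited). The gripper opens to 93 mm and grips with 3 to 60 N. Pads are 15 mm wide; open, the fingers measure 128 mm over their backs; the gripper's body (75 mm by 188 mm) begins 65 mm behind the grasp point.
Start: joints at [1.092, 0.116, 1.442, -0, 1.584, -0.038], TCP at [288.007, 610.48, 404.746] pointing down, gripper open.
Joint ranges: [-2.83, 2.83], [-0.83, 2.19], [0.07, 2.5], [-1.14, 4.28], [0.01, 3], [-2.97, 2.97]. Speed limits (rad/s): [1.89, 1.89, 2.22, 3.14, 3.14, 3.14].

### API

Orientations are given as a unit quaternion [w, x, y, z].
In Python, from station import ctrl, eoat, vision, close_job gives the robot as it stands. Calls block until the motion is done:
- ctrl.move_to(position, orientation): joint-space move of the TCP to a pose.
- ctrl.line_to(position, ori=None, feed=150): straight line of the TCP; ori=None keeps the orientation; feed is the mean speed in mm/s.
- ctrl.move_joints(angles): joint-space move.
- eoat.set_gripper(opening, squeeze=None): finger opening in mm; squeeze is the grip in N (None keeps the last); returns when the fingers have stopped.
- ctrl.hold(seconds).
- ctrl.inverse_kinematics(position, orientation): joint angles nearest the present ones, or None.
- vision.capture(name): name is "scene" or "top"; returns (picture, depth): 400x640x3 uint8, red, green, blue; 400x640 float32, mm along the optical axis (not along the pixel's ray), 0 where there is no reading.
- vision.camera_info(name): a dict with "K" (3x3 intrinsics, pixels), "k1" (the pictures are not rectified: a ray, as slopes to the right and down, at radius r is drawn at 1 + k1 r^2 times it, then the intrinsics apply), "R" (3x3) and "t" (3): a world point X has camera coordinates R X + t. Camera axes: x right, y down, z forward; pixel columns grow to the right and rows downward; lengths in mm; the calibration is good to about 2 mm. A picture is of the moment at which its call begins. camera_info takes no time and is no camera call.
A pose or a line that the arm cannot do raises ctrl.IKError and nothing moves.
- close_job(): hands the job in, once; it reports no verdict.
Readings, each from a call of its own:
- ctrl.current_time(): time.
- ctrl.current_q(): joint angles.
- ctrl.current_joint_vel(): joint speeds.
- ctrl.current_joint_torque(): joint torques, N m.
- ctrl.current_tool_pos(): TCP position.
- ctrl.current_tool_rot(): TCP orientation.
- ctrl.current_force(): force on the tool from outside, world axes, zero at the start.
- ctrl.current_torque(): the same for the moment, N m.
- ctrl.current_gripper_width(): finger opening in mm.
Only numpy, scipy, OpenCV 4.12 (cv2) and the standard library are available. Lean on these libraries where they do the work, as an engineer would, in place of code of your own. Each camera call takes 0.05 s, during which the arm holds its last target.

### The job

Lay the reddish-brown wooden handle blank flat on the clamp's anvil and wooden rest, with its proud brass rivet under the middle of the raised jaw's pad. Push the red handle down until the clamp snaps over centre and locks, pressing the rivet fully home, then flick the yellow release lever down so that the clamp springs wide open. Leave the blank lying flat where it was pressed and do not disturb the glue bottle, the folding rule or the loose file handle.

Things in the scene. Friction and masses are not known exactly. Their poses are not given: they have to be found in the camera images.
- handle_blank: loose reddish-brown wooden bar, 170 long (x) x 34 wide (y) x 18 high (z) mm, about 0.12 kg, lying on the bench. Origin: centre of its underside, z up. Its rivet stands 55 mm from the origin along its +x, 30 mm from that end; a black dot marks the other end (-x). Grip it across its width in the -x half, so that the gripper stays clear of the jaw
- rivet_head (a point): centre of the top of the brass rivet head, 16 mm across, in the blank. At the start it stands 6 to 7.5 mm above the blank's top face; fully home, 1.5 mm
- rivet (a joint): how far the rivet has been pressed in, m: 0 to 0.0015 at the start, 0.006 fully home. It resists with about 12 N and stays where it is left
- clamp: locking clamp on a 15 mm thick plywood board, fixed to the bench; place and yaw vary. Origin: bench level under the middle of the anvil, z up. The red handle and yellow lever reach out along its -y (to 327 mm). The jaw (18 mm wide) reaches over the anvil from -y, so the blank comes in from the clamp's -x, low under the jaw, and lies along x, its own +x along the clamp's +x
- anvil_center (a point): middle of the anvil's top face (30 mm above the bench), where the rivet must lie, straight under the closed pad
- rest_top (a point): middle of the top face of the pale wooden rest (20 mm in x, 22 mm in y) that carries the blank's long end, 115 mm from the anvil's middle along the clamp's -x; 30 mm above the bench like the anvil (44 x 40 mm)
- stop_face (a point): middle of the face of the dark steel stop behind the anvil, 30 mm from the anvil's middle along the clamp's +x; the stop's top is 39 mm above the bench. With the blank's rivet end against it, the rivet is centred under the pad
- pad_face (a point): middle of the underside of the jaw's black round rubber pad, 26 mm across, moving with the jaw. With the jaw raised it is about 75 mm above the bench, its lowest edge about 69 mm, so the proud rivet passes under it while the blank is carried less than 10 mm above the anvil; closed, it presses the rivet head at about 49 mm. The pad is sprung by a few mm
- handle_pivot (a point): axis on which the red handle turns (it runs along the clamp's x), 77 mm above the bench at y = -135 mm in the clamp's frame
- handle_grip (a point): middle of the upper face of the red handle (24 mm wide, 16 mm thick), 100 mm from its pivot, 30 mm short of its tip; moves with the handle. With the handle raised it is about 150 mm above the bench; locked, 85 mm
- clamp_handle (a joint): angle of the red handle, rad: 0 raised 42 degrees above level (a spring holds it there), 0.62 dead centre, 0.74 locked (level, at its stop). Pushing it down onto the blank takes 5 to 8 N at the grip point, mostly from 0.3 to dead centre; then it snaps down and stays. Push straight down about 75 mm from the pivot, or follow the arc
- lever_pad (a point): middle of the upper face of the yellow release lever's paddle (26 x 44 mm), 63 mm above the bench, beyond the tip of the red handle, at y = -305 mm in the clamp's frame; moves with the lever
- release_lever (a joint): angle of the yellow lever, rad: 0 up (its spring returns it), 0.52 fully down. Its pivot lies 50 mm from the paddle's middle, towards the red handle. Pressed with about 5 to 8 N, it lifts the locked handle back over centre at about 0.36; the clamp then springs open and the red handle flies up: keep the gripper's body out of its way. From 0 to 0.52 the paddle's middle goes down 25 mm
- glue_bottle: bystander: white glue bottle with a red tip, 29 mm across, 110 mm high, standing; origin in its underside
- folding_rule: bystander: folded wooden rule, 41 x 164 x 13 mm, lying; origin centre of its underside
- file_handle: bystander: loose wooden file handle, 29 x 130 x 29 mm, lying; origin centre of its underside

How it is judged (in metres and radians):
On the way, in this order (a step that is already met when the one before it is completed fails the run):
1. the blank lies level on anvil and rest with its still proud rivet under the pad, the clamp being open (horizontal distance between rivet_head and anvil_center below 0.009 m and z of handle_blank in the frame of clamp between 0.028 and 0.032 m and angle between handle_blank's own z axis and vertical below 0.05 rad and value of joint rivet below 0.003 m and value of joint clamp_handle below 0.1 rad), for 0.2 s.
2. the red handle is down, locked over centre, and the rivet is pressed home (value of joint clamp_handle above 0.69 rad and value of joint rivet above 0.0052 m and value of joint release_lever below 0.08 rad), for 0.2 s.
3. the release lever is pressed while the handle is still locked down (value of joint release_lever above 0.12 rad and value of joint clamp_handle above 0.56 rad).
At the end, for the whole second after the job is handed in: The red handle is sprung up again (within 0.1 rad of fully raised) and the release lever is back up (below 0.08 rad); the rivet is pressed in at least 5.2 mm; the blank lies still and level (within 0.05 rad) on anvil and rest, its rivet within 15 mm of the anvil's middle (value of joint clamp_handle below 0.1 rad and value of joint release_lever below 0.08 rad and value of joint rivet above 0.0052 m and horizontal distance between rivet_head and anvil_center below 0.015 m and z of handle_blank in the frame of clamp between 0.028 and 0.032 m and angle between handle_blank's own z axis and vertical below 0.05 rad and linear speed of handle_blank below 0.02 m/s); the robot touches nothing.
It fails at once if the glue bottle is shifted by 30 mm or knocked over (distance of glue_bottle from where it was at the start of the episode above 0.03 m or angle between glue_bottle's own z axis and vertical above 0.5 rad).
It fails at once if the folding rule or the loose file handle is shifted by 30 mm (distance of any of folding_rule, file_handle from where it was at the start of the episode above 0.03 m).
It also fails if it takes over 69 s, if anything falls off the work surface, if the arm or the gripper's body presses on something with over 40 N, if the wrist force passes 120 N, or if a joint passes its speed limit or range.

## Working session

There is one attempt and no reset: what is moved stays moved. The work goes in short steps, each a Python script; the robot and the scene stay as the last script left them, time stands still between calls to the robot, and variables do not carry over. Pictures are saved under pics/ and viewed, and the job is handed in when it is done.

```bash
mkdir -p pics; ls; python3 - <<'E'
from station import ctrl, eoat, vision
import cv2,numpy as np
for n in("scene","top"):
    p,d=vision.capture(n); cv2.imwrite(f"pics/{n}0.png",cv2.cvtColor(p,cv2.COLOR_RGB2BGR)); np.save(f"{n}0.npy",d); np.save(f"{n}0p.npy",p)
    print(n,vision.camera_info(n))
print(ctrl.current_time(),ctrl.current_tool_rot())
E
```

```text
pics
scene {'K': array([[508.85465802,   0.        , 308.93309111],
       [  0.        , 508.85465802, 196.62403298],
       [  0.        ,   0.        ,   1.        ]]), 'k1': 0.00039402634584750483, 'R': array([[-0.82340907, -0.56737153,  0.00932998],
       [-0.26217516,  0.36580211, -0.89300224],
       [ 0.50325112, -0.73775224, -0.4499555 ]]), 't': array([ 362.85530976,  255.6111974 , 1328.73986726])}
top {'K': array([[420.28990462,   0.        , 317.04789769],
       [  0.        , 420.28990462, 199.83520724],
       [  0.        ,   0.        ,   1.        ]]), 'k1': -0.05315744308231837, 'R': array([[ 0.00735147, -0.99983137,  0.0168282 ],
       [-0.9855269 , -0.01009442, -0.16921829],
       [ 0.16935962, -0.01534064, -0.98543492]]), 't': array([ -94.24075775,  489.47119648, 1293.38483908])}
0.1 [-1.14238188e-04  2.18604216e-01  9.75813489e-01 -4.66734912e-04]
```

View pics/scene0.png

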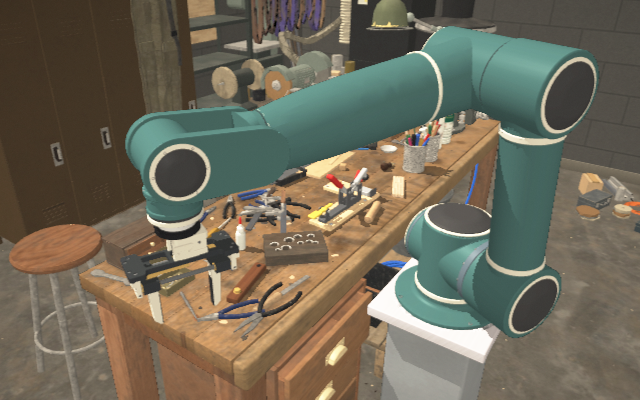

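View pics/top0.png

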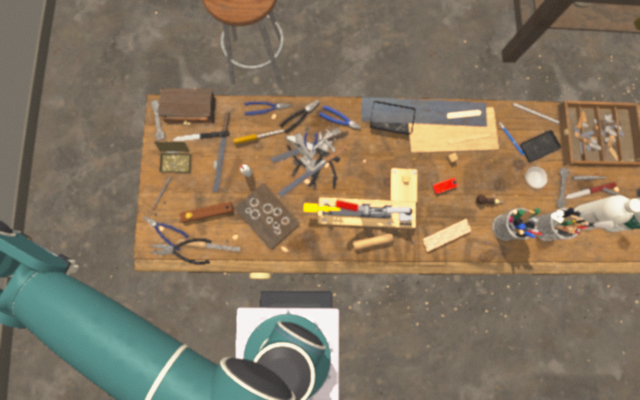

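```bash
python3 - <<'E'
import cv2,numpy as np
t=cv2.imread("pics/top0.png");s=cv2.imread("pics/scene0.png")
cv2.imwrite("pics/z1.png",cv2.resize(t[150:270,280:440],None,fx=5,fy=5,interpolation=cv2.INTER_CUBIC))
cv2.imwrite("pics/z2.png",cv2.resize(t[150:270,140:300],None,fx=5,fy=5,interpolation=cv2.INTER_CUBIC))
cv2.imwrite("pics/z3.png",cv2.resize(s[160:310,210:410],None,fx=4,fy=4,interpolation=cv2.INTER_CUBIC))
E
```

```text
(no output)
```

View pics/z1.png

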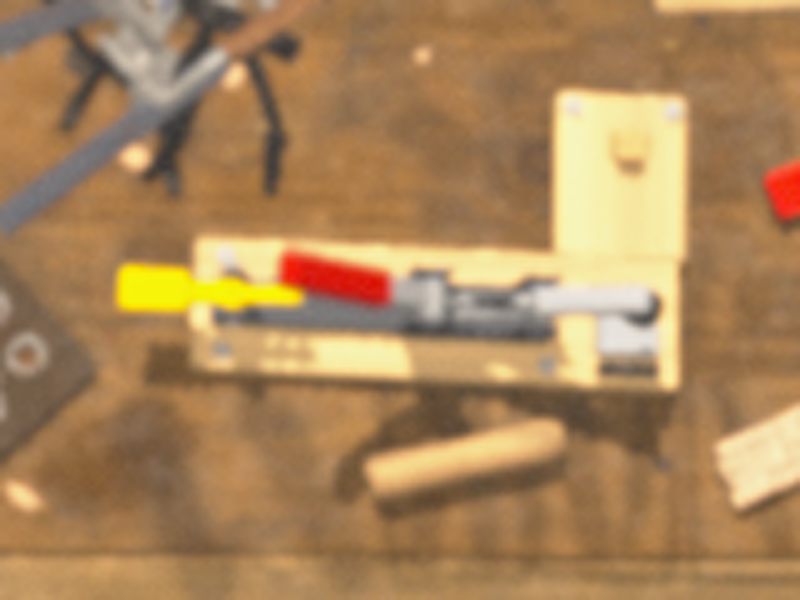

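View pics/z2.png

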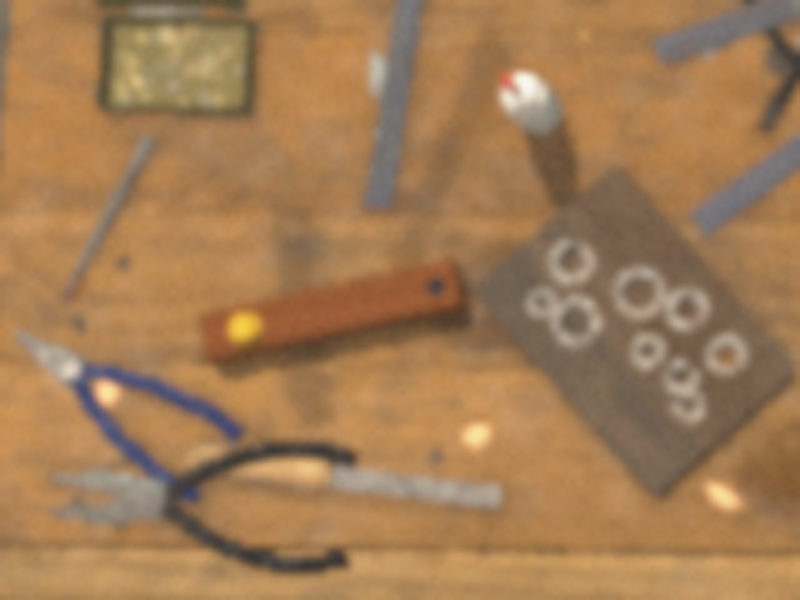

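View pics/z3.png

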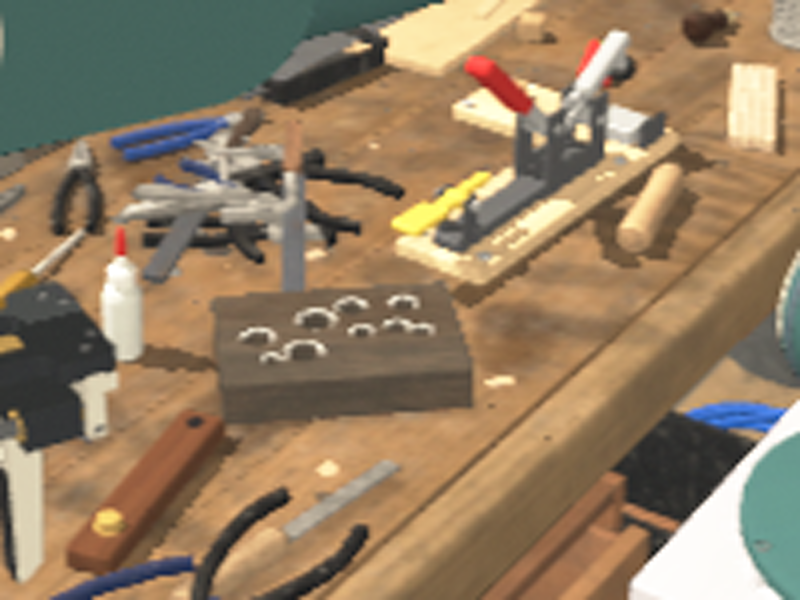

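```bash
cat > h.py <<'E'
import numpy as np,cv2
from station import vision
def info(n):
    c=vision.camera_info(n); return c["K"],c["k1"],c["R"],c["t"]
def rays(n,uv):
    K,k1,R,t=info(n); uv=np.asarray(uv,float).reshape(-1,1,2)
    s=cv2.undistortPoints(uv,K,np.array([k1,0,0,0,0.])).reshape(-1,2)
    return np.c_[s,np.ones(len(s))]
def onplane(n,uv,z):
    K,k1,R,t=info(n); r=rays(n,uv)@R; C=-R.T@t
    return C+r*((z-C[2])/r[:,2])[:,None]
def bydepth(n,uv,d):
    K,k1,R,t=info(n); return (rays(n,uv)*np.asarray(d)[:,None]-t)@R
def proj(n,X):
    K,k1,R,t=info(n); return cv2.projectPoints(np.asarray(X,float).reshape(-1,1,3),cv2.Rodrigues(R)[0],t,K,np.array([k1,0,0,0,0.]))[0].reshape(-1,2)
def cloud(n,d,box=None):
    v,u=np.mgrid[:400,:640]; uv=np.c_[u.ravel(),v.ravel()]
    return bydepth(n,uv,d.ravel()).reshape(400,640,3)
E
python3 - <<'E'
from h import *
p=np.load("top0p.npy");d=np.load("top0.npy")
P=cloud("top",d)
hsv=cv2.cvtColor(p,cv2.COLOR_RGB2HSV).astype(int);H,S,V=hsv[...,0],hsv[...,1],hsv[...,2]
print("bench z",np.percentile(P[235:245,300:330,2],[5,50,95]))
def comp(m,lo,hi,show=True):
    n,l,s,c=cv2.connectedComponentsWithStats(m.astype(np.uint8))
    return [(l==i) for i in range(1,n) if lo<s[i,4]<hi]
roi=np.zeros((400,640),bool);roi[190:230,170:245]=1
print("blank hsv",hsv[213,205],hsv[205,215],"bench",hsv[225,230],hsv[190,190])
yel=(H>20)&(H<32)&(S>170)&(V>150)
red=((H<5)|(H>175))&(S>180)&(V>120)
print(hsv[215,188])
for nm,m in(("yel",yel),("red",red)):
    for c in comp(m,5,2000):
        v,u=np.nonzero(c); print(nm,len(u),u.min(),u.max(),v.min(),v.max(),u.mean().round(2),v.mean().round(2),np.median(P[c],axis=0).round(1),P[c][:,2].min().round(1),P[c][:,2].max().round(1))
# height map crops
np.set_printoptions(linewidth=250)
print("clamp heights"); print(P[164:236:3,300:424:4,2].round(0).astype(int))
print("blank"); print(P[194:236:2,176:300:4,2].round(0).astype(int))
E
```

```text
bench z [-2.55035781  1.93957238  6.48740227]
blank hsv [ 11 167 157] [ 13 160 158] bench [ 15 144 193] [ 16 137 166]
[ 24 179 243]
yel 69 235 255 135 142 245.57 138.12 [699.5 147.4  20.8] 10.6 1359.0
yel 230 303 339 203 212 317.57 207.65 [461.  -83.5  64. ] -4.9 1359.0
yel 13 186 190 213 216 188.15 214.77 [439.8 322.4  25. ] 20.6 29.8
red 178 433 456 179 193 443.87 186.01 [ 545.  -507.2   17.3] 0.6 1359.0
red 109 337 356 201 209 346.43 205.41 [ 456.5 -172.9  149.6] 117.4 172.3
clamp heights
[[  20   13   32   31   28   40   32    5   31    3    5    1   -1    5    4    2    6 1359    0 1359    2    4    1    0    1    0   -2    2    2   11    2]
 [   1    1 1359   29   36   32    5    2   27    9    1    1    4    4    4    2    1   -3    6   -1    4    3    2    2    1   -2    3   -1   -2    5   -1]
 [   1    2   31   34   31   20   -1    3   30   -1    5    2    5    4   -1    2    4    0   -1    4    2   -1    5   14   14   16   16   18   19   13    3]
 [   1   34   30   32   21    5    2   -4   -3   31   -1    1   -2    2   -1    0    1    5   -2    5    9    1    0   17   17   
[... 5814 characters left out ...]
4    1   31   37   35   44   38   37   12   40   35   35   40   38]
 [  26    6    1   -2    1    2    0    0    0    0    0   -4    4   -1   -1   -1    3   -1   -1   34   38   38   40   38   37   39   35   43   40   37    6]
 [  29   30    4   -4   -2    2    1    4    0    3    5   -4   -2   -1   -3    4    1   -2    3   -4   36   38   36   39   43   23   40   38   38   40    6]
 [   4   26   25    6   -3   -5    3    2    3    2    4    0   -1    4   -2    1    2    0    0    4   38   37   37   32   42   39   32   39   37    1    2]
 [   1   -3   24    3    4    4   -2   -1    2    5   -2   -1   -1    3    4   -2   -5    4    0   -3    2   36   40   40   39   30   38   37   30    4    4]]
```

```bash
python3 - <<'E'
from h import *
p=np.load("top0p.npy");d=np.load("top0.npy")
P=cloud("top",d)
hsv=cv2.cvtColor(p,cv2.COLOR_RGB2HSV).astype(int);H,S,V=hsv[...,0],hsv[...,1],hsv[...,2]
def big(m,r):
    q=np.zeros((400,640),np.uint8);q[r[0]:r[1],r[2]:r[3]]=m[r[0]:r[1],r[2]:r[3]]
    n,l,s,c=cv2.connectedComponentsWithStats(q); i=1+np.argmax(s[1:,4]); return l==i
def rect(m,z):
    v,u=np.nonzero(m); # pixel area -> plane, include half-pixel corners
    uv=np.concatenate([np.c_[u+a,v+b] for a in(-.5,.5) for b in(-.5,.5)])
    X=onplane("top",uv,z)[:,:2]; return cv2.minAreaRect(X.astype(np.float32)),onplane("top",np.c_[u,v],z)[:,:2].mean(0)
R,G,B=[p[...,i].astype(int) for i in range(3)]
m=(R-G>50)&(R<215)&(S>150); 
m2=big((H<14)&(S>140)&(V>60)&(V<190),(195,230,172,240))
m2=cv2.morphologyEx(m2.astype(np.uint8),cv2.MORPH_CLOSE,np.ones((5,5)))>0
print("blank",m2.sum(),rect(m2,18))
v,u=np.nonzero(m2);print(np.linalg.eigh(np.cov(onplane("top",np.c_[u,v],18)[:,:2].T)))
riv=big((H>19)&(H<34)&(S>150)&(V>150),(205,222,180,196)); print("rivet",riv.sum(),rect(riv,24.5))
dark=big(V<100,(203,213,220,235)); print("dot",dark.sum(),rect(dark,18))
out=p.copy();out[m2]=(0,255,0);out[riv]=(0,0,255);out[dark]=255
# clamp
yel=big((H>20)&(H<32)&(S>170)&(V>150),(195,220,295,345)); 
pad=yel.copy();pad[:,318:]=0
print("paddle",rect(pad,63)); 
redm=big(((H<5)|(H>175))&(S>180)&(V>120),(195,215,330,362)); 
v,u=np.nonzero(redm); X=bydepth("top",np.c_[u,v],d[redm]); ok=X[:,2]<300; print("red pts mean",X[ok].mean(0))
pale=(H>12)&(H<30)&(S<140)&(V>200)
brd=big(((P[...,2]>9)&(P[...,2]<26))|((P[...,2]>26)&(P[...,2]<200)),(160,232,318,425))
out[yel]=(255,0,255)
print("board", rect(brd,15)[0])
cs,_=cv2.findContours(brd.astype(np.uint8),0,1);
cv2.drawContours(out,cs,-1,(255,0,0),1)
cv2.imwrite("pics/m1.png",cv2.resize(out[150:240,165:430,::-1],None,fx=3,fy=3,interpolation=0))
t=p[..., ::-1]
cv2.imwrite("pics/z4.png",cv2.resize(t[164:232,375:425],None,fx=8,fy=8,interpolation=cv2.INTER_CUBIC))
E
```

```text
blank 494 (((451.90716552734375, 267.0748291015625), (39.214195251464844, 173.45437622070312), 13.4602689743042), array([453.18975496, 260.6349305 ]))
EighResult(eigenvalues=array([ 101.43947163, 2226.17433254]), eigenvectors=array([[-0.9714076 , -0.23741794],
       [-0.23741794,  0.9714076 ]]))
rivet 20 (((439.8888244628906, 322.57830810546875), (16.147212982177734, 16.39219856262207), 0.6261842250823975), array([439.72385473, 322.31881453]))
dot 6 (((453.53399658203125, 189.54344177246094), (6.500759601593018, 16.210548400878906), 0.5957181453704834), array([452.4607099 , 188.47274047]))
paddle (((462.3114318847656, -67.82474517822266), (31.550703048706055, 46.83930587768555), 0.5806409120559692), array([463.35682719, -68.41011199]))
red pts mean [ 456.3227468  -174.39475559  148.83978029]
board ((510.9250183105469, -254.10519409179688), (323.3075866699219, 198.67120361328125), 87.96556854248047)
```

View pics/m1.png

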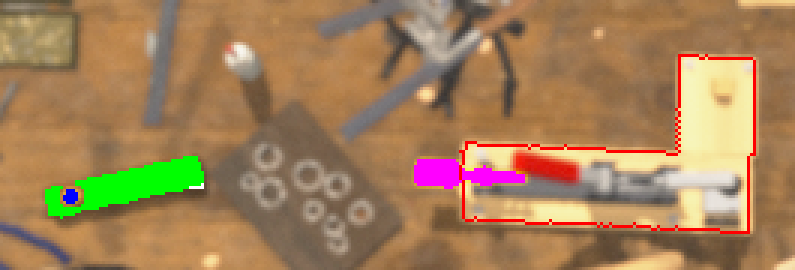

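View pics/z4.png

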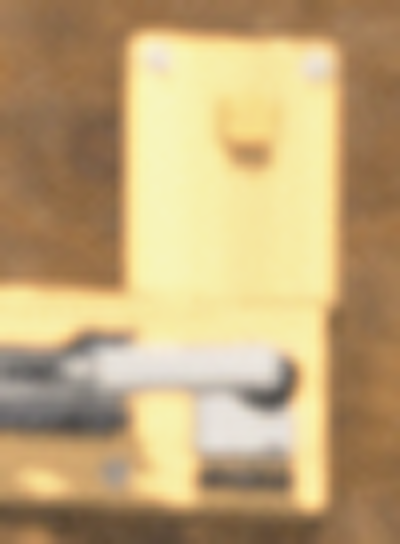

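```bash
python3 - <<'E'
from h import *
for n in("top","scene"):
    K,k1,R,t=info(n); print(n,"C",-R.T@t)
p=np.load("top0p.npy");d=np.load("top0.npy"); P=cloud("top",d)
brd=((P[...,2]>9)&(P[...,2]<26))
# lower edge: per column last board px ; colour gradient subpixel
g=cv2.cvtColor(p,cv2.COLOR_RGB2GRAY).astype(float)
def line(uv,z,name):
    X=onplane("top",uv,z)[:,:2].astype(np.float32)
    l=cv2.fitLine(X,cv2.DIST_HUBER,0,.1,.01).ravel(); n=np.array([-l[1],l[0]]); r=(X-l[2:])@n
    print(name,l.round(3),"angle",np.degrees(np.arctan2(l[1],l[0])).round(2),"rms",r.std().round(2))
lo=[]
for u in range(322,414):
    for v in range(232,205,-1):
        if brd[v,u] and brd[v-1,u] : lo.append((u,v+.5));break
line(lo,15,"front edge")
rt=[]
for v in range(205,225):
    for u in range(425,400,-1):
        if brd[v,u] and brd[v,u-1]: rt.append((u+.5,v));break
line(rt,15,"right edge main")
rt=[]
for v in range(171,200):
    for u in range(425,400,-1):
        if brd[v,u] and brd[v,u-1]: rt.append((u+.5,v));break
line(rt,15,"right edge tab")
lt=[]
for v in range(171,198):
    for u in range(380,405):
        if brd[v,u] and brd[v,u+1]: lt.append((u-.5,v));break
line(lt,15,"left edge tab")
lt=[]
for u in range(322,384):
    for v in range(190,210):
        if brd[v,u] and brd[v+1,u]: lt.append((u,v-.5));break
line(lt,15,"back edge")
def z4(x,y): return (375+(x+.5)/8-.5,164+(y+.5)/8-.5)
print("rest",onplane("top",[z4(247,118)],30).round(1), "rest l,r edge",onplane("top",[z4(218,118),z4(276,118)],30)[:,1])
print("rest near/far edge x",onplane("top",[z4(247,95),z4(247,142)],30)[:,0])
print("anvil near edge, l,r",onplane("top",[z4(245,455),z4(197,430),z4(293,430)],30).round(1))
print("stop top far, near edge,l,r",onplane("top",[z4(245,465),z4(245,490),z4(200,477),z4(292,477)],39).round(1))
# rest by depth
m=(P[...,2]>26)&(P[...,2]<45); q=np.zeros_like(m);q[172:188,396:416]=m[172:188,396:416]; print("rest depth",q.sum(),np.median(P[q],0),P[q].mean(0), np.ptp(P[q],axis=0))
s=cv2.imread("pics/scene0.png")
cv2.imwrite("pics/z5.png",cv2.resize(s[160:235,300:400],None,fx=8,fy=8,interpolation=cv2.INTER_CUBIC))
E
```

```text
top C [ 264.0326721   -69.44258815 1358.95996615]
scene C [-302.89656627 1092.65146319  822.74974629]
front edge [ 3.90000e-02  9.99000e-01  4.13609e+02 -2.53980e+02] angle 87.76 rms 1.15
right edge main [ 1.00000e+00 -3.10000e-02  4.49955e+02 -4.07268e+02] angle -1.79 rms 0.0
right edge tab [ 9.99000e-01 -3.40000e-02  5.49598e+02 -4.17118e+02] angle -1.94 rms 0.01
left edge tab [ 9.99000e-01 -3.60000e-02  5.43239e+02 -3.30553e+02] angle -2.06 rms 1.22
back edge [ 3.20000e-02  9.99000e-01  5.00441e+02 -2.22683e+02] angle 88.15 rms 1.02
rest [[ 566.5 -377.5   30. ]] rest l,r edge [-365.63767559 -389.45455845]
rest near/far edge x [576.11396862 556.5128335 ]
anvil near edge, l,r [[ 428.4 -372.8   30. ]
 [ 438.3 -353.7   30. ]
 [ 438.7 -392.5   30. ]]
stop top far, near edge,l,r [[ 423.3 -370.6   39. ]
 [ 413.3 -370.4   39. ]
 [ 418.4 -352.5   39. ]
 [ 418.7 -389.3   39. ]]
rest depth 40 [ 566.604635   -374.72571789   32.67618762] [ 566.11490284 -375.50945754   32.2240928 ] [20.78617021 21.33929329 10.9523974 ]
```

View pics/z5.png

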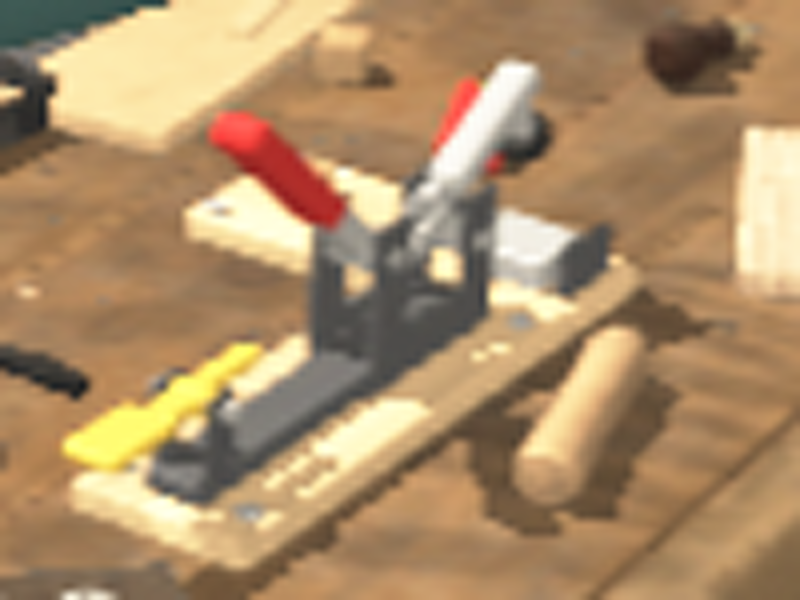

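```bash
cat >> h.py <<'E'
A=np.radians
def q(yaw): return np.array([0,np.cos(yaw/2),np.sin(yaw/2),0])  # tool x at yaw, z down
O=np.array([451.5,-372.7]); CY=A(178.05); ex=np.array([np.cos(CY),np.sin(CY)]); ey=np.array([-ex[1],ex[0]])
B=np.array([452.2,267.5]); BY=A(103.3); bx=np.array([np.cos(BY),np.sin(BY)])
E
python3 - <<'E'
from h import *
from station import ctrl
p=np.load("top0p.npy");d=np.load("top0.npy");P=cloud("top",d)
m=np.zeros((400,640),bool);m[160:182,235:260]=1
m&=(P[...,2]>40)&(P[...,2]<140); X=P[m]; print("bottle",m.sum(),np.median(X,0),X.min(0),X.max(0))
G=B-40*bx; print("grip",G); r=np.median(X,0)[:2]-G; print("bottle along",r@bx,"across",r@np.array([-bx[1],bx[0]]))
for y in (BY,BY+np.pi):
    print("pick",ctrl.inverse_kinematics([*G,300],q(y)),ctrl.inverse_kinematics([*G,189],q(y)))
for y in (CY,CY+np.pi):
    for b in(112,55): print("place",b,ctrl.inverse_kinematics([*(O-(b+40)*ex),223],q(y)))
for y in(CY+np.pi/2,CY-np.pi/2, CY,CY+np.pi):
    print("h",ctrl.inverse_kinematics([*(O-210*ey),280],q(y)))
    print("l",ctrl.inverse_kinematics([*(O-315*ey),230],q(y)))
E
```

```text
bottle 75 [581.47547442 137.58609095  69.47468775] [572.09876504 126.59512229  41.15019703] [599.01682939 153.16831945 112.59178395]
grip [461.40198949 228.57284509]
bottle along -116.1692604872676 across -95.9214998406258
pick [ 4.10407909e-01 -1.90439637e-01  1.91048700e+00 -4.44089210e-16
  1.42154529e+00  1.78279119e-01] [ 4.10407909e-01 -8.69057795e-02  2.00976471e+00 -4.44089210e-16
  1.21873373e+00  1.78279119e-01]
pick [ 4.10407909e-01 -1.90439637e-01  1.91048700e+00 -4.44089210e-16
  1.42154529e+00 -2.96331353e+00] [ 4.10407909e-01 -8.69057795e-02  2.00976471e+00 -4.44089210e-16
  1.21873373e+00 -2.96331353e+00]
place 112 [-5.95304372e-01  2.93689156e-01  1.53750227e+00 -4.44089210e-16
  1.31040123e+00 -2.13206678e+00]
place 55 [-6.41055364e-01  1.94832027e-01  1.65542788e+00 -4.44089210e-16
  1.29133275e+00 -2.17781777e+00]
place 112 [-5.95304372e-01  2.93689156e-01  1.53750227e+00 -4.44089210e-16
  1.31040123e+00  1.00952588e+00]
place 55 [-6.41055364e-01  1.94832027e-01  1.65542788e+00 -4.44089210e-16
  1.29133275e+00  9.63774883e-01]
h [-3.93545582e-01 -2.43525397e-01  1.98818734e+00 -4.44089210e-16
  1.39693071e+00  2.78208099e+00]
l None
h [-3.93545582e-01 -2.43525397e-01  1.98818734e+00 -4.44089210e-16
  1.39693071e+00 -3.59511661e-01]
l [-1.79347372e-01 -2.50574780e-01  2.07887532e+00 -4.44089210e-16
  1.31329211e+00 -1.45313451e-01]
h [-3.93545582e-01 -2.43525397e-01  1.98818734e+00 -4.44089210e-16
  1.39693071e+00 -1.93030799e+00]
l [-1.79347372e-01 -2.50574780e-01  2.07887532e+00 -4.44089210e-16
  1.31329211e+00 -1.71610978e+00]
h [-3.93545582e-01 -2.43525397e-01  1.98818734e+00 -4.44089210e-16
  1.39693071e+00  1.21128467e+00]
l [-1.79347372e-01 -2.50574780e-01  2.07887532e+00 -4.44089210e-16
  1.31329211e+00  1.42548288e+00]
```

```bash
python3 - <<'E'
from h import *
from station import ctrl,eoat,vision
G=B-40*bx
ctrl.move_to([*G,300],q(BY)); eoat.set_gripper(65)
ctrl.line_to([*G,190],feed=120); print(ctrl.current_force())
eoat.set_gripper(20,40); print(ctrl.current_gripper_width(),ctrl.current_force(),ctrl.current_time())
ctrl.line_to([*G,390],feed=200); print(ctrl.current_gripper_width(),ctrl.current_time())
for n in("scene","top"):
    p,d=vision.capture(n); cv2.imwrite(f"pics/{n}1.png",cv2.cvtColor(p,cv2.COLOR_RGB2BGR))
E
```

```text
[-0.33176453  0.68602401 -0.34083986]
33.3690047947171 [-0.55104292 -0.64238165  1.59211441] 4.0333
33.50778459642115 5.1833
```

View pics/scene1.png

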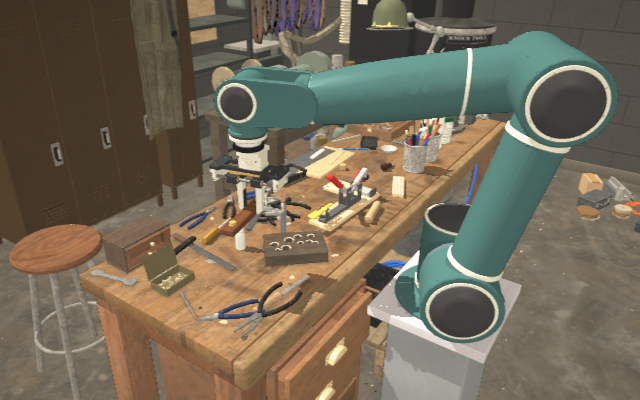

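View pics/top1.png

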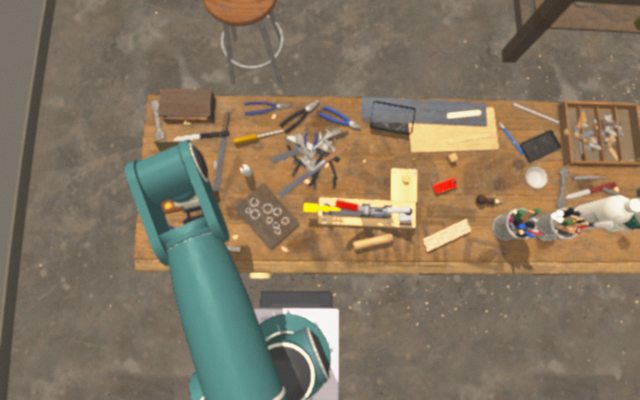

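```bash
python3 - <<'E'
from h import *
from station import ctrl,eoat,vision
T=lambda b:O-(b+40)*ex
ctrl.move_to([*T(115),390],q(CY)); print(ctrl.current_time())
ctrl.line_to([*T(115),230],feed=180); print(ctrl.current_gripper_width(),ctrl.current_time(),ctrl.current_force())
for n in("scene","top"):
    p,d=vision.capture(n); cv2.imwrite(f"pics/{n}2.png",cv2.cvtColor(p,cv2.COLOR_RGB2BGR)); np.save(n+"2p.npy",p)
pr=proj("top",[[*(O-60*ex),58.5]]); print("pred rivet px top",pr, "scene",proj("scene",[[*(O-60*ex),58.5]]))
s=cv2.imread("pics/scene2.png");t=cv2.imread("pics/top2.png")
cv2.imwrite("pics/z6.png",np.hstack([cv2.resize(x,(400,400),interpolation=cv2.INTER_CUBIC) for x in (s[150:230,310:390],t[150:230,350:430])]))
E
```

```text
7.5083
33.49637939681994 8.55 [ 0.07806566  0.47341272 -0.83815291]
pred rivet px top [[407.07365618 193.29813227]] scene [[351.85056728 177.83462746]]
```

View pics/z6.png

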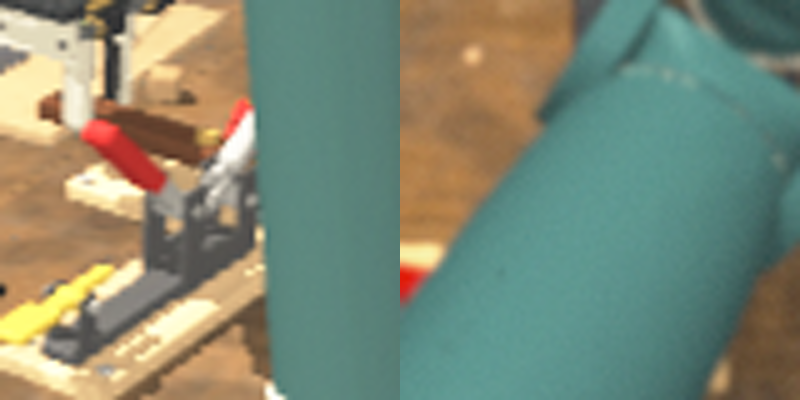

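```bash
python3 - <<'E'
from h import *
p=np.load("scene2p.npy");hsv=cv2.cvtColor(p,cv2.COLOR_RGB2HSV).astype(int)
H,S,V=hsv[...,0],hsv[...,1],hsv[...,2]
m=(H>18)&(H<34)&(S>110)&(V>130); q_=np.zeros_like(m); q_[172:184,346:356]=m[172:184,346:356]
v,u=np.nonzero(q_);print(len(u),u.min(),u.max(),v.min(),v.max(),u.mean(),v.mean())
for z in (62,64.5):
  X=onplane("scene",[[u.mean(),v.mean()]],z)[0]; r=X[:2]-O; print(z,"clamp",r@ex,r@ey,"expected -60,0")
print(p[172:184,346:356,2]); print(p[172:184,346:356,0])
E
```

```text
10 350 353 176 178 351.2 176.9
62 clamp -62.23171338951892 -1.1579353790784084 expected -60,0
64.5 clamp -59.385661050310226 -5.882468106143554 expected -60,0
[[ 97  94  92  94  97 100 101 102 100 100]
 [106 100  96  95  96  98 101 103 101  98]
 [ 80  97 101 100 103 106 106 105 103  93]
 [ 50  54  62  82  93  93 102 105 105  95]
 [ 45  44  47  65  84 108 124 113 102  90]
 [ 43  45  47  67  85  90  89  77  72  91]
 [ 48  45  49  63  77  83  82  70  54 207]
 [ 50  51  52  51  64  73  70  71 164 239]
 [ 48  50  49  51  64  76  84 120 228 249]
 [ 45  48  48  50  56  81  92 157 228 244]
 [ 62  45  46  53  95  96  88 158 222 216]
 [119 108  80  94 100  92 180 237 227 173]]
[[200 199 198 199 200 199 200 202 203 201]
 [204 202 199 198 199 200 201 202 199 193]
 [161 191 200 199 201 203 203 201 196 225]
 [106 113 126 164 188 190 209 209 196 247]
 [ 99  99 101 150 191 241 252 239 223 252]
 [ 97  98 108 155 198 213 213 176 191 220]
 [105 100 108 143 180 194 189 160 129 234]
 [111 113 113 112 147 168 166 165 219 251]
 [108 111 112 112 154 181 165 165 244 254]
 [101 105 108 110 128 143 124 175 242 252]
 [126 100 102 103 118 108  97 174 236 232]
 [203 185 143 146 130  96 198 248 241 192]]
```

```bash
python3 - <<'E'
from h import *
from station import ctrl,eoat,vision
T=lambda b:O-(b+40)*ex
ctrl.line_to([*T(115),224.5],feed=60)
ctrl.line_to([*T(70),224.5],feed=60); print(ctrl.current_force())
for b in (65,61,58,56.5):
    ctrl.line_to([*T(b),224.5],feed=30); f=ctrl.current_force(); print(b,f.round(2))
    if abs(f[0])>6: break
for z in (222.5,221,220.3):
    ctrl.line_to([*T(b),z],feed=20); f=ctrl.current_force(); print(z,f.round(2))
    if f[2]>6: break
print(ctrl.current_tool_pos(),ctrl.current_time())
for n in("scene","top"):
    p,d=vision.capture(n); cv2.imwrite(f"pics/{n}3.png",cv2.cvtColor(p,cv2.COLOR_RGB2BGR))
s=cv2.imread("pics/scene3.png");t=cv2.imread("pics/top3.png")
cv2.imwrite("pics/z7.png",np.hstack([cv2.resize(x,(400,400),interpolation=cv2.INTER_CUBIC) for x in (s[150:230,310:390],t[150:230,350:430])]))
E
```

```text
[ 0.21719589  0.0193728  -1.78383766]
65 [ 0.17 -0.66 -0.44]
61 [ 0.03 -0.9  -0.88]
58 [-0.06 -0.12 -1.1 ]
56.5 [ 5.73 -0.71 -1.29]
222.5 [6.16 0.85 1.7 ]
221 [ 7.15 -0.44 -0.  ]
220.3 [ 7.44 -0.68  2.06]
[ 548.482931   -376.00418892  220.86094752] 11.65
```

View pics/z7.png

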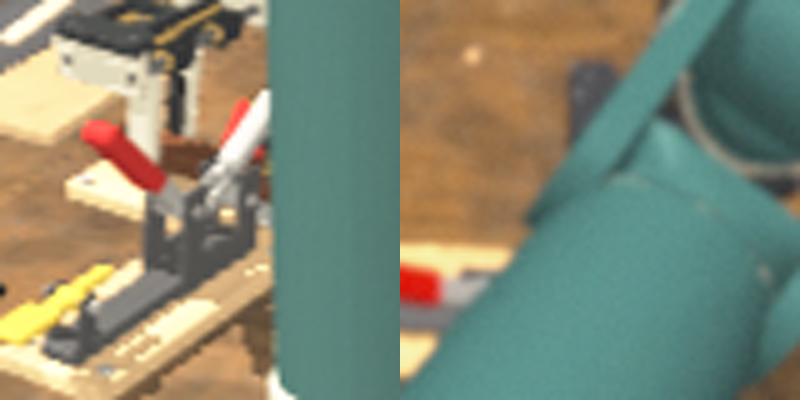

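```bash
python3 - <<'E'
from h import *
from station import ctrl,eoat,vision
eoat.set_gripper(60); P0=ctrl.current_tool_pos(); print(ctrl.current_force())
ctrl.line_to([P0[0],P0[1],360],feed=200); print(ctrl.current_time())
eoat.set_gripper(0,20)
ctrl.move_to([*(O-315*ey),400],q(CY-np.pi/2)); print(ctrl.current_time(),ctrl.current_gripper_width())
for n in("scene","top"):
    p,d=vision.capture(n); cv2.imwrite(f"pics/{n}4.png",cv2.cvtColor(p,cv2.COLOR_RGB2BGR));np.save(n+"4p.npy",p);np.save(n+"4.npy",d)
s=cv2.imread("pics/scene4.png");t=cv2.imread("pics/top4.png")
cv2.imwrite("pics/z8.png",np.hstack([cv2.resize(x,(400,400),interpolation=cv2.INTER_CUBIC) for x in (s[150:230,310:390],t[150:230,350:430])]))
E
```

```text
[-0.86268311 -0.18456552 -0.45733989]
13.25
16.0583 0.43718144729974817
```

View pics/z8.png

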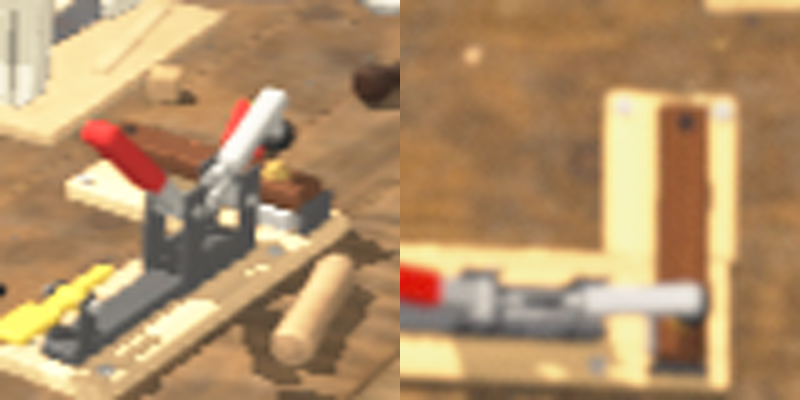

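View pics/top4.png

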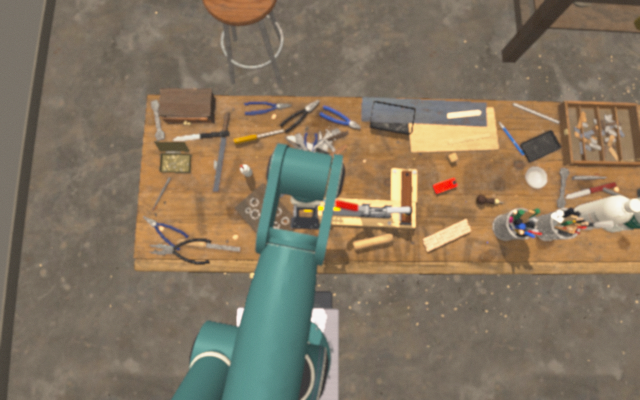

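```bash
python3 - <<'E'
from h import *
def c(X): r=X[:2]-O; return (r@ex).round(1),(r@ey).round(1)
p=np.load("top4p.npy");d=np.load("top4.npy");P=cloud("top",d)
hsv=cv2.cvtColor(p,cv2.COLOR_RGB2HSV).astype(int);H,S,V=hsv[...,0],hsv[...,1],hsv[...,2]
m=np.zeros((400,640),bool); m[165:226,395:416]=((H<14)&(S>120)&(V<190))[165:226,395:416]
v,u=np.nonzero(m); uv=np.concatenate([np.c_[u+a,v+b] for a in(-.5,.5) for b in(-.5,.5)])
r=cv2.minAreaRect(onplane("top",uv,48)[:,:2].astype(np.float32)); print(r,c(np.array(r[0])),"want -55,0"); print("z",np.median(P[m][:,2]))
p=np.load("scene4p.npy");hsv=cv2.cvtColor(p,cv2.COLOR_RGB2HSV).astype(int);H,S,V=hsv[...,0],hsv[...,1],hsv[...,2]
m=np.zeros((400,640),bool); m[178:190,360:372]=((H>18)&(H<34)&(S>120)&(V>130))[178:190,360:372]
v,u=np.nonzero(m);print(len(u),u.mean(),v.mean(),v.min(),v.max())
for z in(50,52,54.5): print(z,c(onplane("scene",[[u.mean(),v.mean()]],z)[0]))
E
```

```text
((505.331298828125, -375.1763916015625), (32.251495361328125, 166.1902313232422), 88.42825317382812) (np.float64(-53.9), np.float64(0.6)) want -55,0
z 49.52630096387634
12 364.6666666666667 183.5 182 185
50 (np.float64(-7.4), np.float64(2.8))
52 (np.float64(-5.3), np.float64(-0.9))
54.5 (np.float64(-2.7), np.float64(-5.6))
```

```bash
python3 - <<'E'
from h import *
from station import ctrl,eoat,vision
G=O-210*ey
ctrl.line_to([*G,375],feed=150)
for tip in (165,150,140,130,120,110,104,100,97,94,91,88,86.5):
    ctrl.line_to([*G,tip+186],feed=60); f=ctrl.current_force(); print(tip,f.round(1),ctrl.current_tool_pos()[2].round(1))
    if f[2]>30: break
ctrl.hold(.3); print(ctrl.current_force(),ctrl.current_time())
for n in("scene","top"):
    p,d=vision.capture(n); cv2.imwrite(f"pics/{n}5.png",cv2.cvtColor(p,cv2.COLOR_RGB2BGR))
s=cv2.imread("pics/scene5.png")
cv2.imwrite("pics/z9.png",cv2.resize(s[130:230,290:390],(600,600),interpolation=cv2.INTER_CUBIC))
E
```

```text
165 [-0.6 -0.   1.3] 350.8
150 [ 0.5 -1.2  0.3] 335.6
140 [ 0.2 -1.3  1.4] 325.5
130 [ 1.1 -3.2  1. ] 315.7
120 [ 1.3 -3.2  6.6] 306.4
110 [ 1.1 -1.5  4.1] 296.2
104 [ 1.6 -0.4  1.7] 290.0
100 [ 0.3 -1.   1.6] 285.7
97 [ 0.4 -0.1  0.4] 282.6
94 [ 0.4 -0.2  0.1] 279.7
91 [ 0.2 -0.2 -0.7] 276.8
88 [0.2 0.  0.2] 273.8
86.5 [-0.3 -0.2  0.3] 272.4
[ 0.46965402 -0.21649409 -0.14015998] 21.2917
```

View pics/z9.png

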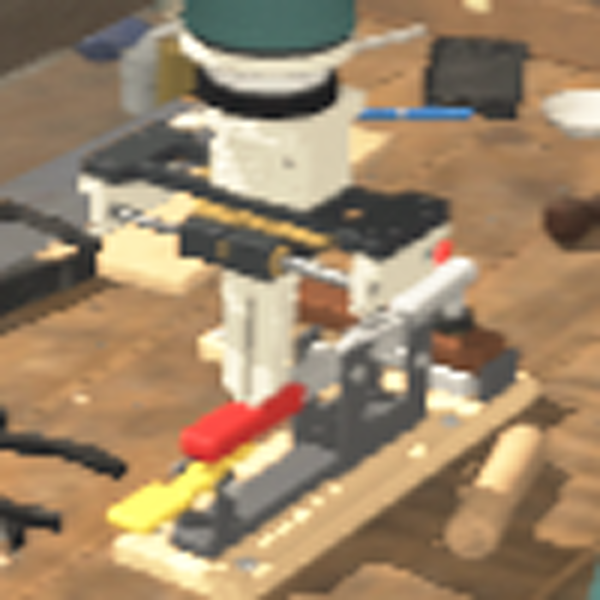

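```bash
python3 - <<'E'
from h import *
from station import ctrl,eoat,vision
G=O-210*ey; L=O-315*ey
ctrl.line_to([*G,310],feed=150); 
ctrl.line_to([*L,310],feed=200); print(ctrl.current_time())
for n in("scene","top"):
    p,d=vision.capture(n); cv2.imwrite(f"pics/{n}6.png",cv2.cvtColor(p,cv2.COLOR_RGB2BGR))
    P=cloud(n,d);hsv=cv2.cvtColor(p,cv2.COLOR_RGB2HSV).astype(int);H,S,V=hsv[...,0],hsv[...,1],hsv[...,2]
    m=((H<5)|(H>175))&(S>150)&(V>100)
    loc=(P[...,:2]-O)@np.c_[ex,ey]
    m&=(abs(loc[...,0])<40)&(loc[...,1]<-100)&(loc[...,1]>-340)&(P[...,2]<300)
    X=np.c_[loc[m],P[m][:,2]]; print(n,len(X),X.mean(0).round(1),X.min(0).round(1),X.max(0).round(1)); 
    print(np.polyfit(X[:,1],X[:,2],1))
s=cv2.imread("pics/scene6.png");t=cv2.imread("pics/top6.png")
cv2.imwrite("pics/z10.png",np.hstack([cv2.resize(x,(400,400),interpolation=cv2.INTER_CUBIC) for x in (s[150:230,310:390],t[150:230,350:430])]))
E
```

```text
22.4667
scene 139 [-2.000e-01 -2.282e+02  8.230e+01] [ -19.1 -270.4   47.9] [  10.1 -145.    88.3]
[-1.97940706e-02  7.78179039e+01]
top 107 [   2.3 -207.5   86.5] [  -8.1 -234.5   71.8] [  10.5 -178.7   93.9]
[-1.99090789e-02  8.23236109e+01]
```

View pics/z10.png

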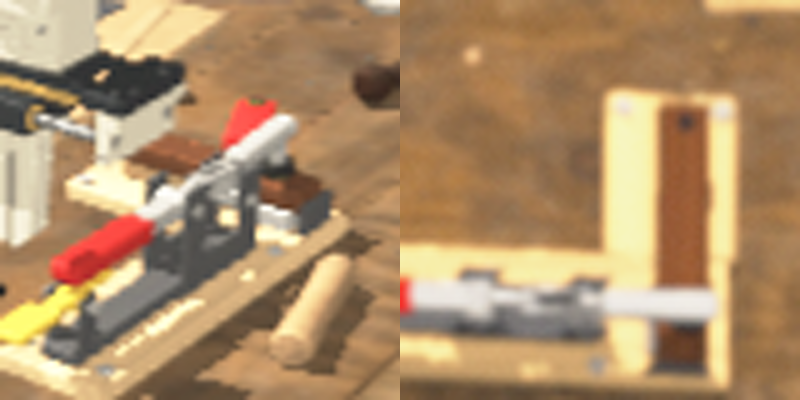

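```bash
python3 - <<'E'
from h import *
from station import ctrl,eoat,vision
L=O-315*ey
ctrl.line_to([*L,186+72],feed=120)
for tip in (64,60,56,52,48,45,42,40,38.5):
    ctrl.line_to([*L,tip+186],feed=40); f=ctrl.current_force(); print(tip,f.round(1),ctrl.current_tool_pos()[2].round(1))
    if f[2]>25: break
print(ctrl.current_time())
p,d=vision.capture("scene"); cv2.imwrite("pics/scene7.png",cv2.cvtColor(p,cv2.COLOR_RGB2BGR))
cv2.imwrite("pics/z11.png",cv2.resize(cv2.imread("pics/scene7.png")[140:230,300:390],(540,540),interpolation=cv2.INTER_CUBIC))
E
```

```text
64 [-0.2 -0.1 -0.7] 250.0
60 [ 0.3 -0.4  1.3] 246.0
56 [1.6 1.6 4.3] 242.0
52 [1.3 1.  2.8] 238.0
48 [0.6 2.  1.8] 233.8
45 [-0.1  0.2  0.9] 230.8
42 [1.  0.3 1.4] 227.8
40 [1.1 0.5 1.8] 225.9
38.5 [1.6 0.7 2.3] 224.4
25.5
```

View pics/z11.png

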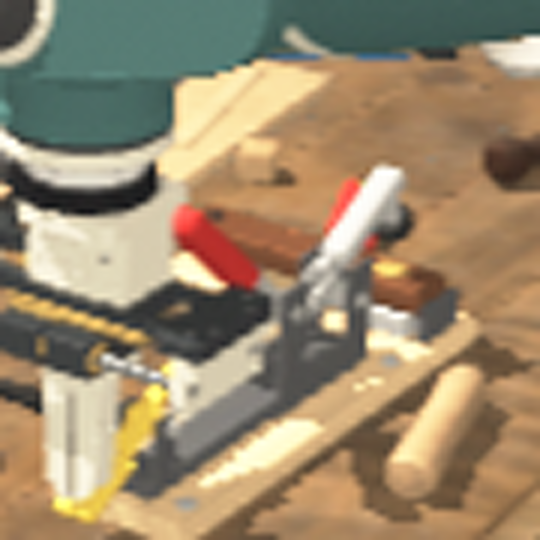

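```bash
python3 - <<'E'
from h import *
from station import ctrl,eoat,vision
L=O-315*ey
ctrl.line_to([*L,300],feed=120); L2=O-400*ey
ctrl.line_to([*L2,420],feed=200); ctrl.hold(.5); print(ctrl.current_time(),ctrl.current_force())
def c(X): r=X[:2]-O; return (r@ex).round(1),(r@ey).round(1)
for n in("scene","top"):
    p,d=vision.capture(n); cv2.imwrite(f"pics/{n}8.png",cv2.cvtColor(p,cv2.COLOR_RGB2BGR))
    P=cloud(n,d);hsv=cv2.cvtColor(p,cv2.COLOR_RGB2HSV).astype(int);H,S,V=hsv[...,0],hsv[...,1],hsv[...,2]
    loc=(P[...,:2]-O)@np.c_[ex,ey]
    for nm,m in(("red",((H<5)|(H>175))&(S>150)&(V>100)),("yel",(H>20)&(H<32)&(S>170)&(V>120))):
        m=m&(abs(loc[...,0])<40)&(loc[...,1]<-100)&(loc[...,1]>-340)&(P[...,2]<200)
        X=np.c_[loc[m],P[m][:,2]]; print(n,nm,len(X),X.mean(0).round(1),np.polyfit(X[:,1],X[:,2],1).round(3))
    if n=="top":
        m=np.zeros((400,640),bool); m[165:226,395:416]=((H<14)&(S>120)&(V<190))[165:226,395:416]
        v,u=np.nonzero(m); uv=np.concatenate([np.c_[u+a,v+b] for a in(-.5,.5) for b in(-.5,.5)])
        r=cv2.minAreaRect(onplane("top",uv,48)[:,:2].astype(np.float32)); print(r,c(np.array(r[0])),np.median(P[m][:,2]))
s=cv2.imread("pics/scene8.png");t=cv2.imread("pics/top8.png")
cv2.imwrite("pics/z12.png",np.hstack([cv2.resize(x,(400,400),interpolation=cv2.INTER_CUBIC) for x in (s[150:230,310:390],t[150:250,300:400+0])]))
E
```

```text
27.7167 [-0.00207379 -0.14153552 -0.26304217]
scene red 99 [   2.4 -211.3  143.4] [ -0.889 -44.447]
scene yel 10 [   3.1 -277.4   58.8] [1.6000e-02 6.3171e+01]
top red 121 [   2.5 -195.8  145.8] [ -0.872 -24.956]
top yel 232 [  -1.8 -281.6   57.1] [6.5000e-02 7.5294e+01]
((505.3305969238281, -375.18841552734375), (32.27876281738281, 166.1912841796875), 88.42512512207031) (np.float64(-53.9), np.float64(0.7)) 49.81409416309402
```

View pics/z12.png

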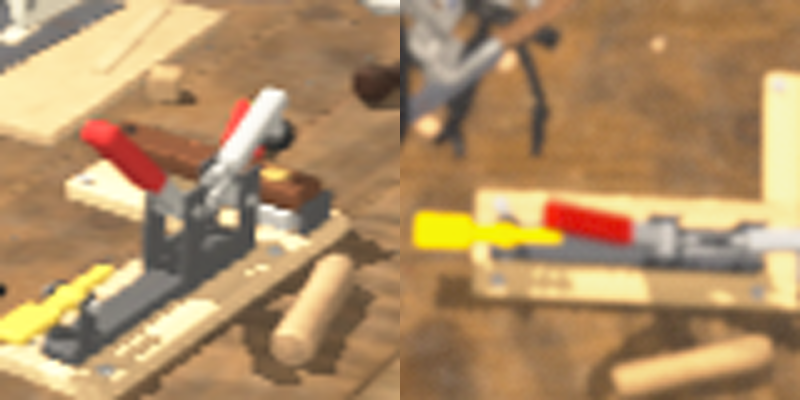

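View pics/scene8.png

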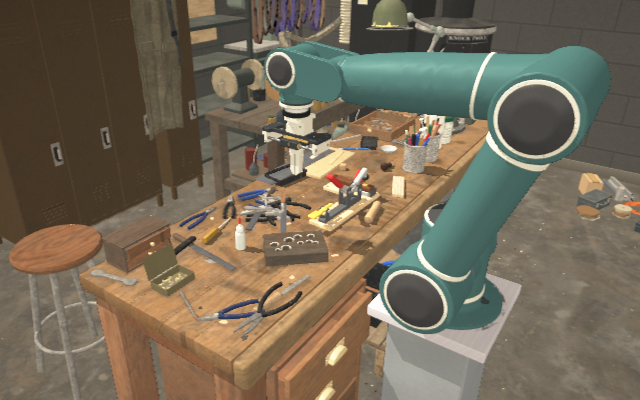

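The handle is raised (slope about 41–42°) and the lever is up. The blank has not moved, the rivet looks low, and the bystanders are in place. I'm handing the job in.

```bash
python3 -c "
from station import close_job; close_job()"
```

```text
the job is handed in; nothing more can be done
```

The job is done and handed in at about 28 s on the robot's clock, of the 69 s allowed. I placed the blank against the stop, pushed the red handle down until it locked, then pressed the yellow lever and the clamp sprang open.

**Last checks**
- **Placing:** the blank met the stop with about 6–7 N. From above, its centre measured 53.9 mm from the anvil's middle (55 mm is ideal) and 0.7 mm off to the side. It read the same to 0.1 mm before pressing and after release.
- **Locking:** after the press the handle measured level, with its top at about 86 mm, and it stayed down with no force on it.
- **Release:** the handle is back up at about 41–42°. The lever paddle looks up again, and nothing is touching the robot.
- **Bystanders:** the glue bottle, folding rule and file handle look unmoved in the pictures; I did not measure them.

**Less certain**
- **Rivet depth:** I judged it pressed home only from the picture and from the handle locking, because the cameras are too coarse to measure it.
- **Rivet position:** before pressing, the scene camera put the rivet 3–7 mm short of the anvil's middle. The stop contact and the top view put it at about 1 mm, and I relied on those.

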